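# Return the headlamp spacer to its own slot in the leaning rack

## Robot

A 6-joint arm with a two-finger parallel gripper is mounted at the origin on the work surface. World frame = base frame: x ahead of the robot, y to its left, z up, the work surface at z = 0. Lengths are in mm, angles in rad, forces in N, time in s.
With the tool pointing down it reaches from about 325 to 900 mm from the base axis. Payload 6.1 kg.
Tool frame: the origin (TCP) lies midway between the tips of the shut fingers; the grasp point (between the pads) lies 19 mm behind it; z points along the fingers, y is the line along which they close (so a half turn about z gives the same grasp; the last joint's range is limited). The gripper opens to 85 mm and grips with 20 to 120 N. Pads are 22 mm wide; open, the fingers measure 114 mm over their backs; the gripper's body (76 mm by 85 mm) begins 54 mm behind the grasp point. The pads swing forward as they close: fully open they stand 13 mm farther back than shut.
Start: joints at [1.05, 0.22, 1.526, -0, 1.395, -0.126], TCP at [240.387, 576.914, 231.3] pointing down, gripper open.
Joint ranges: [-2.98, 2.98], [-0.91, 2.08], [0.09, 2.57], [-1.24, 4.39], [0.2, 2.65], [-2.68, 2.68]. Speed limits (rad/s): [2.57, 2.57, 3.01, 3.14, 3.14, 3.14].

## Interface

Orientations are given as a unit quaternion [x, y, z, w].
In Python, from workcell import env gives the robot as it stands.
- The arm moves only by the shell command python3 -m handwheel 'ROWS'. ROWS is JSON, a list of rows, each a list of 3 entries, a list of its own where there are three numbers: the shift along the tool's x, y, z as a fraction of full scale, then the turn, a rotation vector about the tool's x, y, z as a fraction of full scale, then the opening, from 0 (shut) to 1 (fully open). A call has 1 to 12 rows; each row is the pose to reach, as a shift and turn from the pose commanded when the call began, along the tool's axes at that moment; what a row does not reach only later rows make up. Full scale, the value 1, is 0.3 m for a shift and 0.5 rad for a turn. A row lasts 1/8 s, in which the tool goes at most 62.5 mm and 10.7 degrees, less where a joint would pass 70% of its speed; a pose out of reach is approached as far as the arm can. A call with a number of a shift or a turn outside -1 to 1 is refused whole. A call with a gripper value outside its range is refused whole. The fingers move at their own pace and stop on an object; the grip force is fixed at half the most. Time passes only in rows, so rows that repeat a pose let the fingers close. It gives the time, the measured TCP pose, the force, the opening and the grip force at its end, in the units of the state.
- env.state(): the state, without advancing time (a new reading comes with each control period).
- env.capture(name): name is "scene" or "top" or "wrist"; returns the picture (384x512x3 uint8, blue, green, red); there is no depth.
- env.camera_params(name): a dict with "vfov" (degrees; the focal length in pixels is half the picture's height over the tangent of half this angle, whatever the lens; pixels are square), "cx", "cy" (the principal point, pixels), "distortion" ([k1, k2, p1, p2, k3] as OpenCV has them; the pictures are not rectified), "rvec" (rotation vector, rad) and "tvec" (3), from world to camera coordinates, as OpenCV has them. Camera axes: x right, y down, z forward; pixel columns grow to the right and rows downward; lengths in mm; the calibration is good to about 2 mm. A picture is of the moment at which its call begins: read the wrist's pose just before it. camera_params takes no time and is no camera call; for the wrist camera it gives the pose at the moment of the call.
- env.finish_job(): hands the job in; it is judged then, once.
The state is a dict: "t": time; "q": joint angles; "dq": joint speeds; "effort": joint torques, N m; "ee_pos": TCP position; "tcp_rot": TCP orientation; "contact_force": force on the tool from outside, world axes, zero at the start; "torque": the same for the moment, N m; "opening": opening from 0.0 (shut) to 1.0 (fully open); "finger_force": force on a finger pad.
Only numpy, scipy, OpenCV 4.12 (cv2) and the standard library are available. Lean on these libraries where they do the work, as an engineer would, in place of code of your own. Each camera call takes 0.05 s, during which the arm holds its last target. There are 200 camera calls.

## Task

The middle-sized aluminium spacer block is still standing in the black headlamp housing. Take it out and put it back, bevelled foot first, into its own slot in the leaning rack under the clear guard - the slot whose mouth and label bar are as wide as the block - and push it past the sprung keeper until you feel it bottom firmly on the stop down in the slot (the stop is set to a different height each time and cannot be seen), without ramming it; then let go so that it stays there. Leave the other two spacers, the screwdriver and the cup as they are.

Things in the scene. Friction and masses are not known exactly. Their poses are not given: they have to be found in the camera images.
- spacer: The spacer to put away: plain aluminium block 12 (x) x 32 (y) x 95 (z) mm, about 110 g. Origin at the centre of its foot, z along its length to the top; the lowest 6 mm are 2 mm narrower on every side. At the start it stands upright in the housing's pocket, its top 50 mm above the pocket's mouth. The same when turned half round about z.
- spacer_top (a point): Centre of the spacer's top end, 95 mm from the origin.
- housing: Black headlamp housing on its back, fixed, an open shell 260 (x) x 200 (y) x 55 mm high; origin at the centre of its underside. In its middle rises the pocket, a box 24.5 (x) x 44.5 (y) mm, 75 mm high, inside 14.5 x 34.5 mm and 45 mm deep (floor 30 mm above the bench). A reflector bowl 52 mm high stands at x +75, y +35 mm, one 42 mm high at x -80, y -52.
- pocket (a point): Centre of the mouth of the housing's pocket, 75 mm above the bench; axes as the housing's.
- rack: Dark steel rack tray, fixed, 190 x 360 x 10 mm, with a clear dust guard above it. Origin on the bench under the middle of the row of holders, +y along the row, front to -x. Three grey holders stand on it in a row, 110 mm apart, in any order.
- guard_edge (a point): Middle of the lower front edge of the clear dust guard (a dark steel strip 10 mm high), 174 mm above the bench, straight above the slot mouths. The guard runs level from here 114 mm to +x and 180 mm to either side along y (axes of the rack).
- holder_middle: Grey holder for the 32 mm spacer, fixed on the tray; origin at the centre of its underside (10 mm above the bench), front to -x. Its slot leans 40 degrees, mouth towards -x (the robot). In the slot, 28 mm above its floor, a sprung round bar (keeper) stands 4 mm out of the back wall; it gives way by up to 6 mm, and it takes about 5 to 15 N along the slot to push the block past it.
- holder_middle_slot (a point): Centre of the floor of the middle holder's slot; z runs out of the slot (up, leaning 40 degrees to the front), y along its width, x across its thickness (back and up). Inside 14 (x) x 34.5 (y) mm, mouth at z 55 mm, flared lips up to z 61 mm, 5 mm walls. Home, the spacer's z lies along this z and its origin on this axis (up to 1 mm to -x) at z 0 to 15 mm, as the stop is set.
- holder_middle_stop: The adjustable stop on the slot's floor, same origin and axes as holder_middle_slot (this does not tell its height). Its rubber buffer's top stands somewhere from z 2 to 15 mm, different each time and hidden down in the slot: to be felt. The buffer gives by 2.5 mm at 2 to 6 N, then is hard; the keeper's grip holds the block down on it.
- holder_narrow: Like holder_middle, but for the 20 mm spacer, which stands in it.
- holder_wide: Like holder_middle, but for the 44 mm spacer (slot 46.5 mm wide), empty. The wrong place.
- spacer_narrow: Bystander: spacer 20 mm wide, loose in the narrow holder, same thickness and length. Its origin and axes are those of holder_narrow.
- spacer_wide: Bystander: spacer 44 mm wide, loose, lying flat on the bench, 95 mm along x, 12 mm high; origin at the centre of its underside.
- screwdriver: Bystander: screwdriver lying on the bench, loose.
- clip_cup: Bystander: open grey cup, 64 mm across, 60 mm high, loose; origin at the centre of its underside.

How it is judged (in metres and radians):
On the way, in this order (a step that is already met when the one before it is completed fails the run):
1. the spacer is lifted clear out of the housing's pocket (z of spacer in the frame of pocket above 0.003 m), for 0.1 s.
2. the spacer is pressed home: its foot bears on the stop with more than 4 N (contact force between spacer and holder_middle_stop above 4 N), for 0.1 s.
At the end, for the whole second after the job is handed in: The spacer stands at rest in the middle holder's slot, foot first, its foot still bearing on the stop (over 0.4 N, origin less than 18 mm above the slot floor and within 15 mm of its centre seen from above), aligned with the slot within 5 degrees, released (contact force between spacer and holder_middle_stop above 0.4 N and z of spacer in the frame of holder_middle_slot below 0.018 m and horizontal distance between spacer and holder_middle_slot below 0.015 m and angle between the z axis of spacer and the z axis of holder_middle_slot, either way round below 0.09 rad and angle between the y axis of spacer and the y axis of holder_middle_slot, either way round below 0.09 rad and linear speed of spacer below 0.01 m/s); the robot touches nothing.
It fails at once if the spacer is rammed: more than 50 N on the stop (contact force between spacer and holder_middle_stop above 50 N).
It fails at once if another spacer, the screwdriver or the cup is moved by more than 20 mm (distance of any of spacer_narrow, spacer_wide, screwdriver, clip_cup from where it was at the start of the episode above 0.02 m).
It also fails if it takes over 51 s, if anything falls off the work surface, if the arm or the gripper's body presses on something with over 40 N, if the wrist force passes 120 N, or if a joint passes its speed limit or range.

## Working session

There is one attempt and no reset: what is moved stays moved. The work goes in short steps, Python scripts to look and compute and a shell command to move; the robot and the scene stay as the last step left them, time stands still between calls to the robot, and variables do not carry over. Pictures are saved under pics/ and viewed, at most 11 in all, crops included, and the job is handed in when it is done.

```bash
mkdir -p pics; ls
python3 - <<'E'
from workcell import env
import cv2
for n in ("scene","top"):
    p=env.camera_params(n); print(n,{k:(v if not hasattr(v,'tolist') else v.tolist()) for k,v in p.items()})
    cv2.imwrite(f"pics/{n}0.png",env.capture(n))
a=cv2.imread("pics/scene0.png");b=cv2.imread("pics/top0.png")
print(env.state())
E
```

```text
pics
scene {'vfov': 49.18361547531043, 'cx': 257.5972699097922, 'cy': 195.28465338411297, 'distortion': [-0.029641629178294528, 0.0, 0.0, 0.0, 0.0], 'rvec': [1.2164610074547149, -2.575184468075193, 0.6776906703566444], 'tvec': [353.8075998618141, 448.73384032395677, 817.3998389268698]}
top {'vfov': 51.44043286475365, 'cx': 246.63590470653898, 'cy': 195.19028490538187, 'distortion': [-0.13099556635215054, 0.0, 0.0, 0.0, 0.0], 'rvec': [2.208944322120666, -2.1711314012327665, 0.12853301379758433], 'tvec': [-37.2832566804614, 581.7538203172304, 1173.6415238786324]}
{'t': 0.1, 'q': array([ 1.04993249e+00,  2.21183757e-01,  1.52750311e+00, -2.29003761e-05,
        1.39468883e+00, -1.26091128e-01]), 'dq': array([ 0.00039571, -0.00136534, -0.0037207 , -0.00031531, -0.0022867 ,
       -0.00104876]), 'effort': array([ 7.94605949e-04, -4.98245573e+01, -3.90545869e+01, -6.51932601e-05,
        5.66588322e-03, -1.83658494e-05]), 'ee_pos': array([240.10519261, 576.44726934, 230.2826322 ]), 'tcp_rot': array([ 1.96105052e-01,  9.80582487e-01, -8.48865503e-04, -2.72697067e-04]), 'contact_force': array([ 0.17589969,  0.39956198, -0.08564984]), 'torque': array([-0.00189423,  0.00322363, -0.00383776]), 'finger_force': 0.0, 'opening': 0.9976656814227886}
```

View pics/scene0.png

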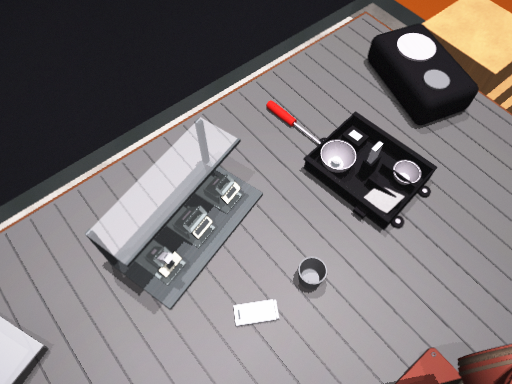

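View pics/top0.png

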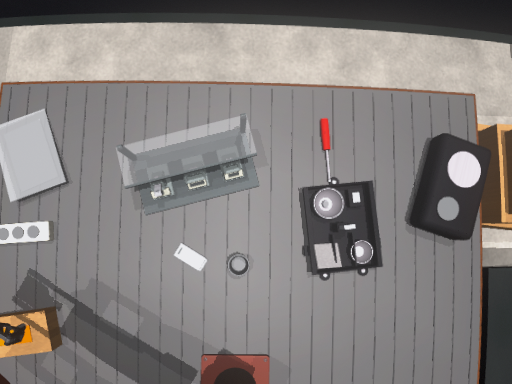

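The scene view shows the rack with its holders near (168,262), (200,225) and (228,190), and the pocket with the spacer near (375,152). In the top view the holders are at (162,188), (197,182) and (234,173), and the spacer is at about (350,227). I'll enlarge both to tell the widths apart.

Run:
```python
import cv2,numpy as np
a=cv2.imread("pics/scene0.png");b=cv2.imread("pics/top0.png")
r=lambda im,x,y,w,h,s:cv2.resize(im[y:y+h,x:x+w],None,fx=s,fy=s,interpolation=cv2.INTER_CUBIC)
A=r(a,140,165,110,120,3.6); B=r(b,110,110,160,110,2.5)[:275,:400]
C=r(a,340,120,60,75,2.6)
D=r(b,295,175,90,105,3)
cv=np.zeros((600,800,3),np.uint8)
def put(im,x,y):
    h=min(im.shape[0],600-y);w=min(im.shape[1],800-x);cv[y:y+h,x:x+w]=im[:h,:w]
put(A,0,0);put(B,400,0);put(D,400,280);put(C,0,435)
cv2.imwrite("pics/crop1.png",cv)
```

```text
(no output)
```

View pics/crop1.png

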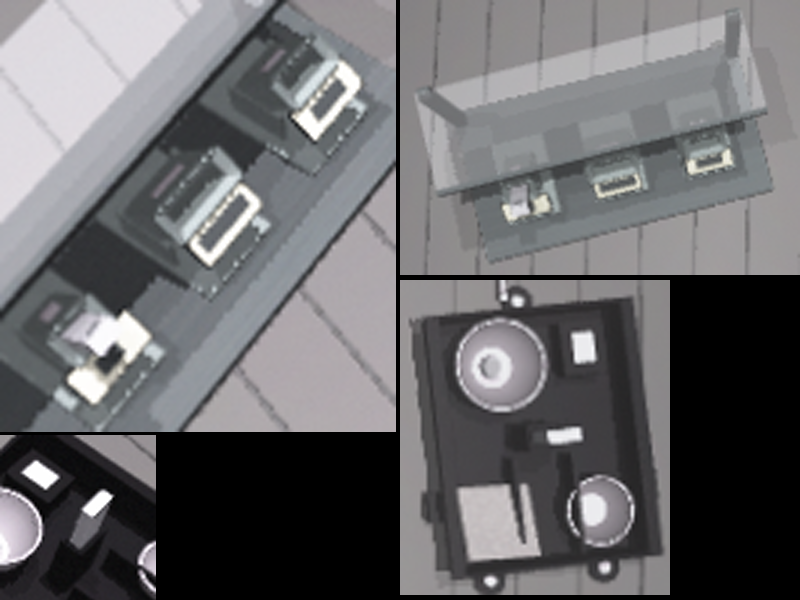

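```bash
cat > h.py <<'E'
import cv2,numpy as np
from scipy.spatial.transform import Rotation as R
from workcell import env
def ray(p,uv):
    f=192/np.tan(np.radians(p['vfov']/2));K=np.array([[f,0,p['cx']],[0,f,p['cy']],[0,0,1]])
    n=cv2.undistortPoints(np.array(uv,float).reshape(-1,1,2),K,np.array(p['distortion'])).reshape(-1,2)
    M=cv2.Rodrigues(np.array(p['rvec'],float))[0];t=np.array(p['tvec'],float)
    return -M.T@t,(np.c_[n,np.ones(len(n))]@M)
def plane(p,uv,z):
    o,d=ray(p,uv);return o+d*((z-o[2])/d[:,2])[:,None]
def proj(p,X):
    f=192/np.tan(np.radians(p['vfov']/2));K=np.array([[f,0,p['cx']],[0,f,p['cy']],[0,0,1]])
    return cv2.projectPoints(np.array(X,float).reshape(-1,1,3),np.array(p['rvec'],float),np.array(p['tvec'],float),K,np.array(p['distortion']))[0].reshape(-1,2)
def tri(p1,a,p2,b):
    o1,d1=ray(p1,a);o2,d2=ray(p2,b);out=[]
    for u,v in zip(d1,d2):
        s=np.linalg.lstsq(np.c_[u,-v],o2-o1,rcond=None)[0];x,y=o1+s[0]*u,o2+s[1]*v
        out.append(np.r_[(x+y)/2,np.linalg.norm(x-y)])
    return np.array(out)
def blobs(im,lo,roi,amin=8):
    x,y,w,h=roi;m=(im[y:y+h,x:x+w].min(2)>lo).astype(np.uint8)
    for c in cv2.findContours(m,0,1)[0]:
        if cv2.contourArea(c)>=amin: yield cv2.minAreaRect(c+np.array([x,y]))
E
python3 - <<'E'
from h import *
a=cv2.imread("pics/scene0.png");b=cv2.imread("pics/top0.png")
ps,pt=env.camera_params("scene"),env.camera_params("top")
B=[r for r in blobs(b,150,(335,215,30,22),6)];A=[r for r in blobs(a,190,(362,135,24,25),6)]
print(A,B)
for r in B:
    q=plane(pt,cv2.boxPoints(r),125);print('top',plane(pt,[r[0]],125).round(1),q.round(0)[:,:2].tolist())
for r in A:
    q=plane(ps,cv2.boxPoints(r),125);print('scene',plane(ps,[r[0]],125).round(1),q.round(0)[:,:2].tolist())
# holders rough: light lips in top (crop->px), z~75
c=np.array([[527,205],[617,184],[710,160]])
H=np.c_[(c[:,0]-400)/2.5+110,c[:,1]/2.5+110]; print(plane(pt,H,75).round(0).tolist())
g=np.array([[440,193],[767,108]]);G=np.c_[(g[:,0]-400)/2.5+110,g[:,1]/2.5+110];print('guard edge',plane(pt,G,174).round(0).tolist())
cs=np.array([[110,355],[225,225],[325,100]]);S=cs/3.6+np.array([140,165]);print(tri(pt,H,ps,S).round(0).tolist())
# housing corners at z55: dark outline
m=(b.max(2)<60).astype(np.uint8)[165:285,290:395]
k=max(cv2.findContours(m,0,1)[0],key=cv2.contourArea);r=cv2.minAreaRect(k+np.array([290,165]));print(r,plane(pt,cv2.boxPoints(r),55).round(0).tolist())
p=env.camera_params("wrist");M=cv2.Rodrigues(np.array(p['rvec']))[0];s=env.state()
T=R.from_quat(s['tcp_rot']).as_matrix();o=-M.T@np.array(p['tvec']);print('wrist cam in tool',T.T@(o-s['ee_pos']),(T.T@M.T).round(3).tolist(),p['vfov'])
E
```

```text
[((376.9999694824219, 146.0), (4.242640495300293, 11.31370735168457), 45.0)] [((349.4053955078125, 226.4324188232422), (4.6031718254089355, 10.850333213806152), 80.53767395019531)]
top [[ 491.4 -312.7  125. ]] [[495.0, -296.0], [500.0, -327.0], [488.0, -329.0], [482.0, -298.0]]
scene [[ 491.8 -313.1  125. ]] [[495.0, -298.0], [499.0, -330.0], [488.0, -329.0], [485.0, -297.0]]
[[583.0, 222.0, 75.0], [609.0, 119.0, 75.0], [639.0, 12.0, 75.0]]
guard edge [[585.0, 297.0, 174.0], [682.0, -48.0, 174.0]]
[[584.0, 224.0, 63.0, 1.0], [610.0, 120.0, 62.0, 1.0], [642.0, 13.0, 60.0, 3.0]]
((343.70159912109375, 228.30343627929688), (89.96660614013672, 62.51308059692383), 83.81138610839844) [[608.0, -207.0, 55.0], [632.0, -397.0, 55.0], [365.0, -426.0, 55.0], [345.0, -238.0, 55.0]]
wrist cam in tool [  73.1341976     0.85952089 -142.25296312] [[0.0, -0.959, -0.283], [1.0, 0.0, 0.0], [-0.0, -0.283, 0.959]] 68.1089004282252
```

```bash
cat >> h.py <<'E'
def Rt(yaw,tilt):
    """tool y along frame y at yaw(deg), tool z down tilted forward by tilt(deg)"""
    return R.from_euler('z',yaw,degrees=True)*R.from_quat([0,1,0,0])*R.from_euler('y',-tilt,degrees=True)
def go(P,Q,base=None):
    s=env.state();r0=R.from_quat(s['tcp_rot']) if base is None else base[1]
    p0=s['ee_pos'] if base is None else base[0]
    print('shift',(r0.inv().apply(np.array(P)-p0)/300).round(4),'turn',((r0.inv()*Q).as_rotvec()/.5).round(4))
E
python3 -c "
from h import *
go([551,46,154],Rt(15.3,40))
go([490,180,154],Rt(0,20))
go([551,46,154],Rt(15.3,40),([490,180,154],Rt(0,20)))"
```

```text
shift [-1.6367 -1.2331  0.2561] turn [-0.4649 -1.3457 -1.2675]
shift [-1.2772 -0.899   0.2556] turn [-0.1412 -0.6901 -0.7809]
shift [-0.1911 -0.4467  0.0695] turn [-0.2684 -0.694  -0.4649]
```

```bash
python3 -m handwheel '[[[-1,-0.85,0.15],[-0.14,-0.69,-0.78],1],[[-1,-0.85,0.15],[-0.14,-0.69,-0.78],1],[[-1,-0.85,0.15],[-0.14,-0.69,-0.78],1],[[-1,-0.85,0.15],[-0.14,-0.69,-0.78],1],[[-1,-0.85,0.15],[-0.14,-0.69,-0.78],1],[[-1,-0.85,0.15],[-0.14,-0.69,-0.78],1],[[-1,-0.85,0.15],[-0.14,-0.69,-0.78],1],[[-1,-0.85,0.15],[-0.14,-0.69,-0.78],1]]'; python3 -c "
from h import *
go([551,46,154],Rt(15.3,40))"
```

```text
t: 1.1
ee_pos: [419.5, 224.4, 185.8]
tcp_rot: [0.002, 0.985, 0.0, 0.174]
contact_force: [-0.5, 0.3, -0.9]
opening: 0.998
finger_force: 0.0
shift [-0.3783 -0.593   0.25  ] turn [-0.2712 -0.6936 -0.4733]
```

```bash
python3 -m handwheel '[[[-0.378,-0.593,0.25],[-0.271,-0.694,-0.473],1],[[-0.378,-0.593,0.25],[-0.271,-0.694,-0.473],1],[[-0.378,-0.593,0.25],[-0.271,-0.694,-0.473],1],[[-0.378,-0.593,0.25],[-0.271,-0.694,-0.473],1],[[-0.378,-0.593,0.25],[-0.271,-0.694,-0.473],1],[[-0.378,-0.593,0.25],[-0.271,-0.694,-0.473],1]]'; python3 -c "
from h import *
import json
p=env.camera_params('wrist');im=env.capture('wrist')
json.dump({k:np.array(v).tolist() for k,v in p.items()},open('w1.json','w'))
cv2.imwrite('pics/w1.png',im);cv2.imwrite('pics/w1b.png',cv2.resize(im,None,fx=1.5,fy=1.5,interpolation=cv2.INTER_CUBIC))"
```

```text
t: 1.85
ee_pos: [552.1, 47.3, 154.2]
tcp_rot: [-0.126, 0.931, 0.046, 0.339]
contact_force: [-0.1, -0.0, 0.1]
opening: 0.999
finger_force: 0.0
```

View pics/w1b.png

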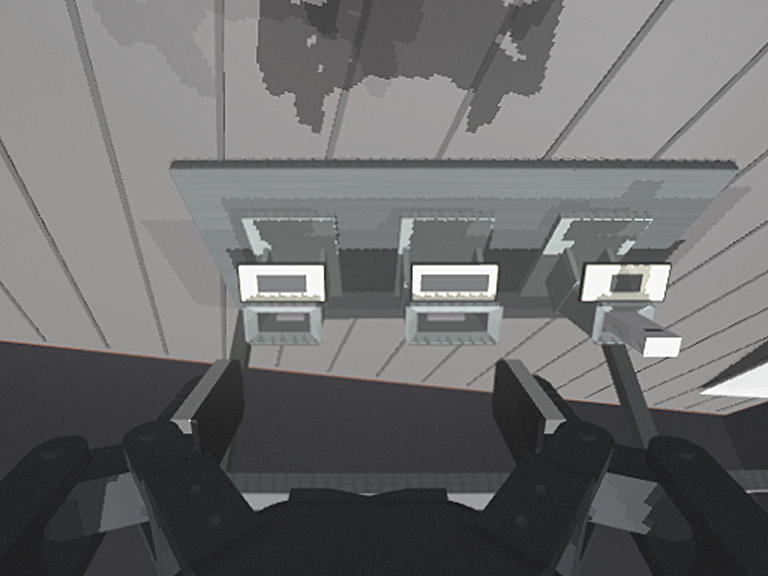

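The left holder (mouth at (284,325), dark label bar 49 px wide) is the middle one. The centre bar is 62 px and the right 29 px, which fits 32:44:20. I'll take a second wrist view for stereo.

```bash
python3 -m handwheel '[[[0,-0.2,0],[0,0,0],1],[[0,-0.4,0],[0,0,0],1],[[0,-0.4,0],[0,0,0],1],[[0,-0.4,0],[0,0,0],1]]'; python3 -c "
from h import *
import json
p=env.camera_params('wrist');im=env.capture('wrist')
json.dump({k:np.array(v).tolist() for k,v in p.items()},open('w2.json','w'))
cv2.imwrite('pics/w2.png',im)
a=cv2.imread('pics/w1.png')[165:240,145:235];b=im[165:240,230:360]
r=lambda i:cv2.resize(i,(i.shape[1]*6,i.shape[0]*4*1),interpolation=cv2.INTER_NEAREST)
A=cv2.resize(a,None,fx=4,fy=4,interpolation=cv2.INTER_CUBIC);B=cv2.resize(im[165:240,230:380],None,fx=4,fy=4,interpolation=cv2.INTER_CUBIC)
cv=np.zeros((600,800,3),np.uint8);cv[:300,:360]=A;cv[300:,:600]=B;cv2.imwrite('pics/w12.png',cv)"
```

```text
t: 2.4
ee_pos: [587.8, -48.4, 168.5]
tcp_rot: [-0.116, 0.938, 0.037, 0.324]
contact_force: [-0.4, -0.2, -0.0]
opening: 1.0
finger_force: 0.0
```

View pics/w12.png

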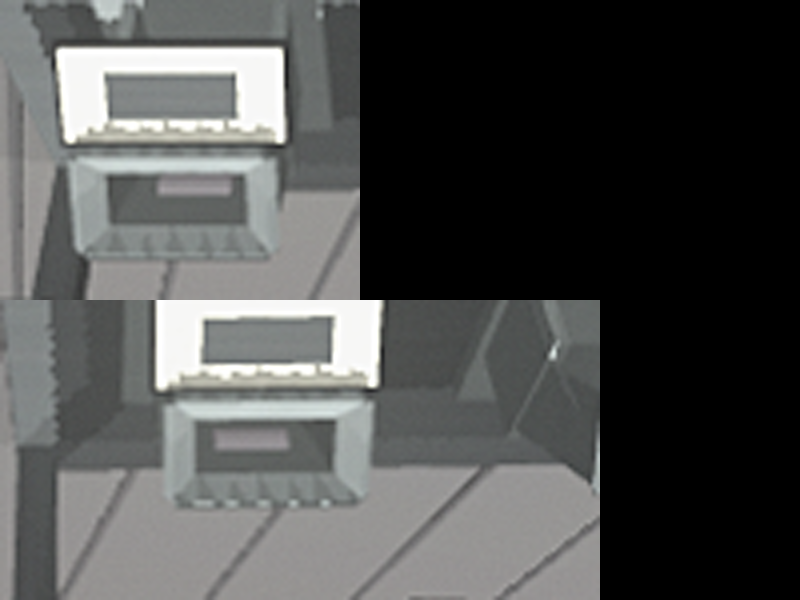

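```bash
cat > m.py <<'E'
from h import *
import json
p1,p2=json.load(open('w1.json')),json.load(open('w2.json'))
i1=np.array([[107,175],[247,173],[108,225],[247,225]])/4+[145,165]
i2=np.array([[196,120],[335,118],[196,172],[335,172]])/4+[230,165]
o1=np.array([[72,158],[280,155],[88,258],[272,258]])/4+[145,165]
o2=np.array([[165,100],[375,102],[172,207],[367,203]])/4+[230,165]
def show(a,b):
    t=tri(p1,a,p2,b);print(t.round(1).tolist(),'C',t[:,:3].mean(0).round(1));v=(t[1]-t[0]+t[3]-t[2])[:3]/2;print('width',np.linalg.norm(v).round(1),'yaw',np.degrees(np.arctan2(-v[0],v[1])).round(1));w=((t[2]-t[0]+t[3]-t[1])/2)[:3];print('thick',w.round(1),np.linalg.norm(w).round(1))
show(i1,i2);show(o1,o2)
# guard edge (scene,top) and label
print(env.state()['ee_pos'],env.state()['dq'].round(3))
ic=lambda a:a.mean(0,keepdims=True)
ps=env.camera_params('scene');pt=env.camera_params('top')
for z in (60,):
  C=tri(p1,ic(i1),p2,ic(i2))[:,:3];print('reproj scene',proj(ps,C),'top',proj(pt,C))
E
python3 m.py
```

```text
[[659.4, 4.5, 77.6, 0.4], [651.1, 37.4, 76.7, 0.2], [667.2, 6.5, 87.2, 0.1], [658.8, 39.5, 87.0, 0.2]] C [659.1  22.   82.1]
width 34.0 yaw 14.2
thick [ 7.7  2.  10. ] 12.8
[[656.3, -4.3, 75.6, 1.0], [643.2, 44.2, 75.6, 0.8], [675.8, 2.9, 92.6, 0.1], [657.5, 45.9, 95.7, 0.2]] C [658.2  22.2  84.9]
width 48.4 yaw 19.0
thick [16.9  4.5 18.5] 25.5
[587.37765646 -48.00422596 168.19992747] [ 0.003 -0.007  0.011  0.002 -0.002 -0.007]
reproj scene [[222.7910715  185.36281318]] top [[230.60658694 166.66644752]]
```

```bash
python3 -c "
from h import *
s=env.state();print(s['q'].round(3),R.from_quat(s['tcp_rot']).as_euler('zyx',degrees=True))
T=R.from_quat(s['tcp_rot']).as_matrix();print(T.round(3))"
```

```text
[-0.441 -0.196  2.212  0.653  0.688 -2.679] [ 162.47993246   36.75055709 -169.61932019]
[[-0.764 -0.241  0.598]
 [-0.193  0.97   0.144]
 [-0.615 -0.005 -0.788]]
```

```bash
python3 -m handwheel '[[[0,0,-0.2],[0,0,0],1],[[0,0,-0.3],[0,0,0.6],1],[[0,0,-0.3],[0,0,1],1],[[0,0,-0.3],[0,0,1],1]]'; python3 -c "
from h import *
go([491.5,-313,200],Rt(-82.5,0))
b=([510,-200,230],Rt(-45,15));go(*b);go([491.5,-313,200],Rt(-82.5,0),b);print(env.state()['q'].round(2))"
```

```text
t: 2.95
ee_pos: [533.6, -61.1, 239.9]
tcp_rot: [0.122, 0.937, 0.116, 0.305]
contact_force: [0.6, 0.9, -0.5]
opening: 1.004
finger_force: 0.0
shift [-0.0696 -0.8531 -0.0999] turn [1.2438 0.6583 2.2699]
shift [-0.0594 -0.4589 -0.0876] turn [1.0391 0.4743 0.8771]
shift [-0.1893 -0.3099  0.1542] turn [0.1713 0.5047 1.3014]
[-0.54 -0.45  2.26  0.58  0.91 -2.12]
```

```bash
python3 -m handwheel '[[[-0.06,-0.46,-0.09],[0.95,0.47,0.88],1],[[-0.06,-0.46,-0.09],[0.95,0.47,0.88],1],[[-0.06,-0.46,-0.09],[0.95,0.47,0.88],1],[[-0.06,-0.46,-0.09],[0.95,0.47,0.88],1],[[-0.06,-0.46,-0.09],[0.95,0.47,0.88],1],[[-0.06,-0.46,-0.09],[0.95,0.47,0.88],1]]'; python3 -c "
from h import *
go([491.5,-313,160],Rt(-82.5,0));print(env.state()['q'].round(2))"
```

```text
t: 3.7
ee_pos: [510.2, -200.8, 230.3]
tcp_rot: [0.372, 0.919, -0.029, 0.126]
contact_force: [0.5, -1.0, -0.7]
opening: 1.002
finger_force: 0.0
shift [-0.1506 -0.3222  0.2687] turn [0.2491 0.4668 1.3337]
[-0.5  -0.16  1.94 -0.03  1.11 -1.29]
```

```bash
python3 -m handwheel '[[[-0.15,-0.32,0.27],[0.2,0.4,1],1],[[-0.15,-0.32,0.27],[0.2,0.4,1],1],[[-0.15,-0.32,0.27],[0.2,0.4,1],1],[[-0.15,-0.32,0.27],[0.2,0.4,1],1],[[-0.15,-0.32,0.27],[0.2,0.4,1],1]]'; python3 -c "
from h import *
go([491.5,-313,160],Rt(-82.5,0));print(env.state()['q'].round(2))"
```

```text
t: 4.32
ee_pos: [491.7, -313.5, 160.9]
tcp_rot: [0.594, 0.804, -0.006, 0.021]
contact_force: [-0.5, 0.5, -0.0]
opening: 1.0
finger_force: 0.0
shift [ 0.0018 -0.0003  0.0031] turn [0.0362 0.0784 0.3329]
[-0.7   0.15  1.74 -0.01  1.21 -0.99]
```

```bash
python3 -m handwheel '[[[0,0,0],[0.036,0.078,0.333],1],[[0,0,0],[0.036,0.078,0.333],1],[[0,0,0],[0.036,0.078,0.333],1]]'; python3 -c "
from h import *
p=env.camera_params('wrist');im=env.capture('wrist');cv2.imwrite('pics/w3.png',im)
print(proj(p,[[491.5,-313,125]]))
u=proj(p,[[491.5,-313,125]])[0].astype(int)
for r in blobs(im,140,(u[0]-60,u[1]-60,120,120),60):
    q=plane(p,cv2.boxPoints(r),125);e=q[1]-q[0],q[2]-q[1];print(r,plane(p,[r[0]],125).round(1),[ (np.linalg.norm(x).round(1),np.degrees(np.arctan2(x[1],x[0])).round(1)) for x in e])
"
```

```text
t: 4.7
ee_pos: [492.1, -313.4, 161.3]
tcp_rot: [0.659, 0.752, -0.0, 0.0]
contact_force: [0.5, -0.0, -0.1]
opening: 1.001
finger_force: 0.0
[[244.8063442  220.56523063]]
((192.0, 238.0), (44.0, 16.0), 90.0) [[ 457.1 -330.7  125. ]] [(np.float64(10.8), np.float64(7.7)), (np.float64(33.3), np.float64(-85.0))]
((246.5, 217.0), (44.0, 17.0), 90.0) [[ 492.3 -310.3  125. ]] [(np.float64(11.2), np.float64(7.6)), (np.float64(31.7), np.float64(-81.8))]
((246.5, 185.0), (16.0, 15.0), 90.0) [[ 489.3 -288.2  125. ]] [(np.float64(9.7), np.float64(7.6)), (np.float64(10.8), np.float64(-81.9))]
((291.5, 177.0), (34.0, 23.0), 90.0) [[ 517.4 -279.   125. ]] [(np.float64(14.6), np.float64(7.6)), (np.float64(22.6), np.float64(-79.1))]
```

View pics/w3.png

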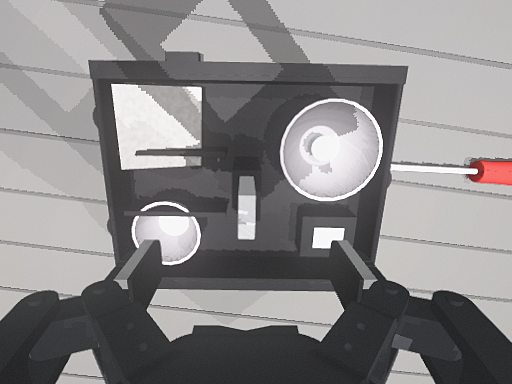

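The spacer's top is at (246,217) and square to the tool, within 1 mm across its thickness. I'll descend and grip.

```bash
python3 -m handwheel '[[[0.005,0,0.1],[0,0,0],1],[[0.005,0,0.22],[0,0,0],1],[[0.005,0,0.22],[0,0,0],1],[[0.005,0,0.22],[0,0,0],0],[[0.005,0,0.22],[0,0,0],0],[[0.005,0,0.22],[0,0,0],0],[[0.005,0,0.22],[0,0,0],0],[[0.005,0,0.22],[0,0,0],0],[[0.005,0,0.22],[0,0,0],0],[[0.005,0,0.22],[0,0,0],0]]'
```

```text
t: 6.0
ee_pos: [492.3, -313.0, 95.6]
tcp_rot: [0.661, 0.751, -0.0, 0.0]
contact_force: [-0.1, 1.1, 5.8]
opening: 0.127
finger_force: 59.2
```

```bash
python3 -m handwheel '[[[0,0,-0.05],[0,0,0],0],[[0,0,-0.15],[0,0,0],0],[[0,0,-0.25],[0,0,0],0],[[0,0,-0.4],[0,0,0],0],[[0,0,-0.45],[0,0,0],0],[[0,0,-0.45],[0,0,0],0]]'; python3 -c "
from h import *
from h import *
s=env.state();p=env.camera_params('wrist');im=env.capture('wrist');cv2.imwrite('pics/w4.png',im)
r0=R.from_quat(s['tcp_rot']);C=s['ee_pos']
X=[C+r0.apply([a,0,-30]) for a in(-16,16)];print(proj(p,X).round(1), proj(p,[C+r0.apply([a,0,65]) for a in(-14,14)]).round(1))
cv2.imwrite('pics/w4b.png',cv2.resize(im[180:330,170:350],None,fx=3,fy=3))
"
```

```text
t: 6.75
ee_pos: [492.0, -312.9, 230.4]
tcp_rot: [0.661, 0.751, -0.0, 0.0]
contact_force: [-0.1, -0.1, -1.5]
opening: 0.13
finger_force: 59.8
[[245.8 306.9]
 [245.9 245.3]] [[245.5 223.9]
 [245.6 189.7]]
```

View pics/w4b.png

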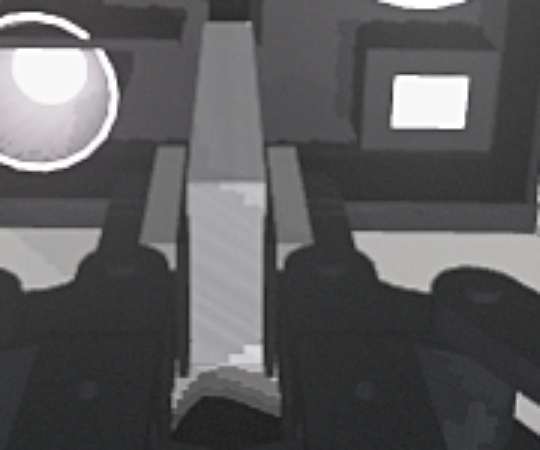

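The block is held square. Its offset along tool x is about +2.3 mm (near top edge at row 241, 245 expected). Next I'll move to the rack standoff.

```bash
cat >> h.py <<'E'
M=np.array([659.,22,82]);YAW=15.
RY=R.from_euler('z',YAW,degrees=True)
a=RY.apply([-np.sin(np.radians(40)),0,np.cos(np.radians(40))]);yr=RY.apply([0,1,0])
Qi=Rt(YAW,40)*R.from_euler('z',90,degrees=True)
def pre(d,off=2.0): return M+a*(d+65.5)-yr*off   # TCP with foot d mm above mouth plane (s=55)
E
python3 -c "
from h import *
print(Qi.as_matrix().round(2),pre(85),pre(30))
go(pre(85),Qi);b=([530,-120,225],R.from_euler('z',4,degrees=True)*Rt(-82.5,0)*R.from_euler('x',18,degrees=True));print(b[1].as_matrix().round(2))
b=([530,-130,225],Rt(10,20)*R.from_euler('z',90,degrees=True))
go(*b);go(pre(85),Qi,b)
"
```

```text
[[-0.26  0.74  0.62]
 [ 0.97  0.2   0.17]
 [-0.    0.64 -0.77]] [566.07442256  -4.96988579 197.28968869] [600.22310598   4.18022635 155.15724432]
shift [0.9842 0.3776 0.1051] turn [-1.3984  0.0909 -0.2587]
[[-0.2   0.93 -0.3 ]
 [ 0.98  0.19 -0.06]
 [ 0.   -0.31 -0.95]]
shift [0.5862 0.2052 0.0126] turn [-0.7024  0.0136 -0.0937]
shift [0.3896 0.1477 0.1521] turn [-0.6977  0.0877 -0.1519]
```

```bash
python3 -m handwheel '[[[0.15,0.05,0],[-0.3,0.01,-0.05],0],[[0.35,0.12,0.01],[-0.7,0.014,-0.094],0],[[0.55,0.18,0.01],[-0.7,0.014,-0.094],0],[[0.586,0.205,0.013],[-0.7,0.014,-0.094],0],[[0.586,0.205,0.013],[-0.7,0.014,-0.094],0]]'; python3 -c "
from h import *
go(pre(85),Qi);print(env.state()['q'].round(2))"
```

```text
t: 7.42
ee_pos: [530.2, -129.6, 224.4]
tcp_rot: [0.632, 0.755, 0.132, 0.111]
contact_force: [0.8, -0.5, -0.9]
opening: 0.124
finger_force: 59.8
shift [0.3878 0.1488 0.1498] turn [-0.7022  0.0854 -0.1476]
[-0.52 -0.21  2.01  0.25  1.08 -0.79]
```

```bash
python3 -m handwheel '[[[0.2,0.07,0.07],[-0.35,0.04,-0.07],0],[[0.388,0.149,0.15],[-0.702,0.085,-0.148],0],[[0.388,0.149,0.15],[-0.702,0.085,-0.148],0],[[0.388,0.149,0.15],[-0.702,0.085,-0.148],0],[[0.388,0.149,0.15],[-0.702,0.085,-0.148],0]]'; python3 -c "
from h import *
s=env.state();print(s['q'].round(2));go(pre(30),Qi)
p=env.camera_params('wrist');im=env.capture('wrist');cv2.imwrite('pics/w5.png',im)
t=np.array(s['ee_pos']);r=R.from_quat(s['tcp_rot'])
print('M',proj(p,[M,M-17*yr,M+17*yr,M+6*a]).round(1).tolist())
cv2.imwrite('pics/w5b.png',cv2.resize(im[90:330,130:390],None,fx=2.5,fy=2.5,interpolation=cv2.INTER_CUBIC))"
```

```text
t: 8.05
ee_pos: [568.6, -7.9, 201.1]
tcp_rot: [0.572, 0.744, 0.271, 0.211]
contact_force: [-0.1, -0.1, -1.5]
opening: 0.131
finger_force: 59.9
[-0.39 -0.34  2.27  0.63  0.72 -1.03]
shift [ 0.0127 -0.0131  0.1892] turn [ 0.0076  0.0106 -0.0004]
M [[241.4, 173.9], [241.5, 189.3], [241.4, 158.1], [241.4, 175.2]]
```

View pics/w5b.png

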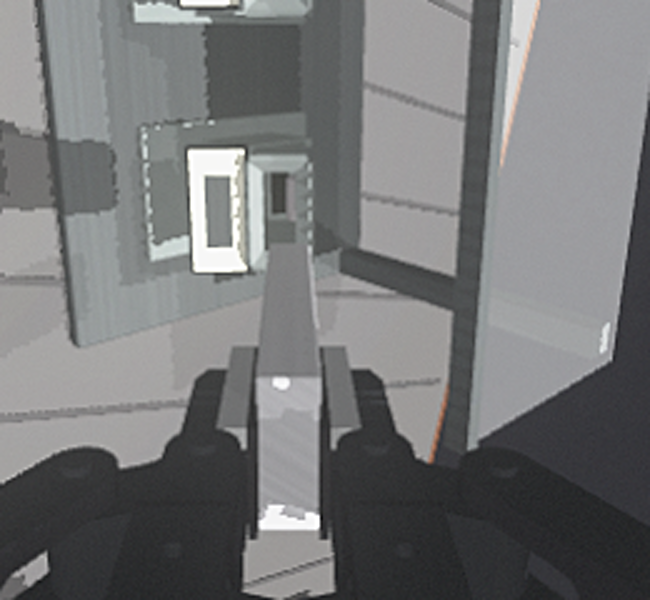

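```bash
python3 -c "
from h import *
s=env.state();p=env.camera_params('wrist');r=R.from_quat(s['tcp_rot']);t=s['ee_pos']
print('axis',proj(p,[t+r.apply([2.3+16*0,0,z]) for z in(-30,0,30,65)]).round(1).tolist())
for n,rows in(('w4',(190,205,220,235,250,270)),('w5',(150,160,168,176,184,192,200,215,230,245,260,280))):
  g=cv2.cvtColor(cv2.imread(f'pics/{n}.png'),cv2.COLOR_BGR2GRAY).astype(int)
  for y in rows: print(n,y,' '.join(map(str,g[y,226:266])))
"
```

```text
axis [[246.0, 272.7], [245.8, 242.5], [245.7, 221.7], [245.6, 204.2]]
w4 190 57 56 55 50 64 84 88 88 88 89 86 106 128 130 126 127 126 126 127 127 125 127 129 132 128 129 132 123 83 59 60 76 92 89 88 89 90 88 88 91
w4 205 88 86 85 84 85 84 85 83 82 92 115 130 129 128 128 128 126 126 126 125 125 129 127 129 127 129 129 131 132 105 81 86 86 86 89 85 83 85 84 82
w4 220 85 82 84 79 83 82 82 78 110 133 132 130 128 132 128 128 125 128 127 126 127 129 128 131 130 129 128 130 129 134 114 85 77 80 79 79 81 80 79 83
w4 235 115 113 115 116 107 73 73 114 127 125 124 124 124 127 132 130 127 128 127 127 126 125 129 129 130 130 129 128 128 130 130 132 92 80 115 120 115 118 116 118
w4 250 111 114 115 94 49 56 131 171 169 168 169 169 169 167 168 167 166 167 170 170 169 169 167 166 166 167 167 168 169 169 168 170 128 55 44 92 115 115 116 115
w4 270 61 73 65 58 58 56 54 127 167 161 160 161 163 165 165 166 167 169 169 167 168 167 166 165 165 164 163 165 167 167 174 130 52 52 57 55 63 70 61 49
w5 150 255 243 57 104 120 104 100 98 98 99 98 98 99 97 99 99 98 97 97 98 96 98 96 95 96 96 95 93 93 95 96 95 96 9
[... 1069 characters left out ...]
7 125 126 126 124 126 169 174 149 150 152 151 150 147 151 153 162
w5 230 111 113 111 112 115 97 62 101 127 123 125 126 126 128 128 126 125 124 125 122 124 122 125 127 126 126 121 125 126 124 141 122 69 94 115 114 113 112 112 114
w5 245 109 108 111 107 75 59 127 176 178 180 181 180 179 174 166 205 227 229 208 171 175 177 175 177 173 175 173 174 175 179 181 186 146 54 69 103 114 112 112 113
w5 260 106 111 91 46 56 52 53 126 164 159 159 158 157 159 162 163 164 163 158 159 158 157 159 160 160 160 162 161 163 163 165 125 51 49 55 48 84 108 105 105
w5 280 54 51 53 56 59 57 44 117 161 160 160 163 160 158 156 155 155 159 157 159 157 156 157 156 155 154 155 154 157 159 163 116 44 57 57 58 51 52 51 50
```

Measured columns: slot lips 228–254 (centre 241.5), block axis about 244.8, straight. I need about −3.5 mm along tool y if the arm has settled. I'll let it settle, then read the remaining shift.

```bash
python3 -m handwheel '[[[0,0,0],[0,0,0],0],[[0,0,0],[0,0,0],0]]'; python3 -c "
from h import *
go(pre(85),Qi);go(pre(15),Qi)"
```

```text
t: 8.35
ee_pos: [567.2, -6.5, 199.3]
tcp_rot: [0.573, 0.745, 0.271, 0.21]
contact_force: [0.3, 0.8, -0.6]
opening: 0.132
finger_force: 59.9
shift [ 0.0058 -0.006   0.0036] turn [ 0.0047  0.0062 -0.002 ]
shift [ 0.0065 -0.0065  0.237 ] turn [ 0.0047  0.0062 -0.002 ]
```

```bash
python3 -m handwheel '[[[0.006,-0.005,0.1],[0.005,0.006,-0.002],0],[[0.006,-0.005,0.2],[0.005,0.006,-0.002],0],[[0.006,-0.005,0.22],[0.005,0.006,-0.002],0],[[0.006,-0.005,0.22],[0.005,0.006,-0.002],0],[[0.006,-0.005,0.22],[0.005,0.006,-0.002],0]]'; python3 -c "
from h import *
s=env.state();go(pre(15),Qi)
p=env.camera_params('wrist');im=env.capture('wrist');cv2.imwrite('pics/w6.png',im)
print('M',proj(p,[M,M-17*yr,M+17*yr,M+6*a]).round(1).tolist())
r=R.from_quat(s['tcp_rot']);t=s['ee_pos']
print('axis',proj(p,[t+r.apply([2.3+14*k,0,z]) for z,k in((0,0),(65,0),(65,-1),(65,1))]).round(1).tolist())
cv2.imwrite('pics/w6b.png',cv2.resize(im[140:260,180:310],None,fx=5,fy=5,interpolation=cv2.INTER_CUBIC))"
```

```text
t: 8.98
ee_pos: [606.5, 6.2, 148.4]
tcp_rot: [0.572, 0.746, 0.272, 0.208]
contact_force: [-0.2, 0.3, -1.3]
opening: 0.13
finger_force: 59.9
shift [-0.001  -0.0024  0.0186] turn [ 0.0013 -0.0001  0.001 ]
M [[244.7, 196.8], [244.7, 215.6], [244.7, 177.1], [244.7, 199.0]]
axis [[245.8, 242.5], [245.6, 204.2], [245.6, 221.1], [245.6, 186.7]]
```

View pics/w6b.png

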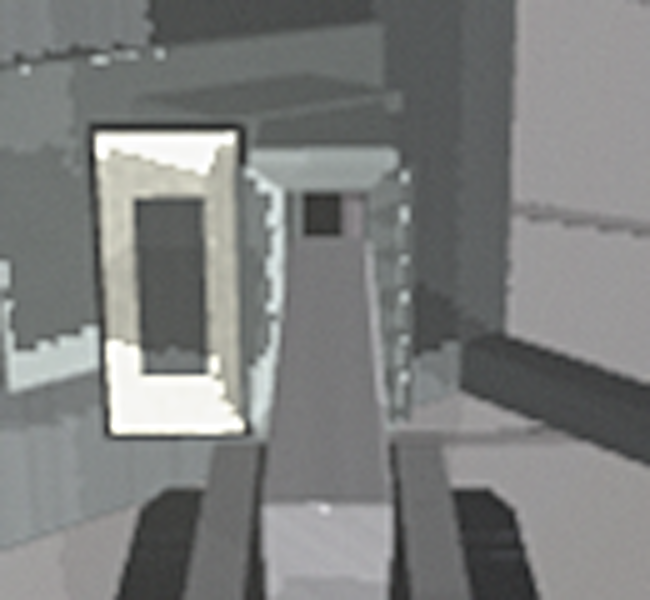

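The block lines up: foot centre at column 245, lips centred on column 245, and the mouth's inner end at row 178 (177 expected). Next I'll enter the slot gently.

```bash
python3 -m handwheel '[[[-0.001,-0.001,0.03],[0.001,0,0.001],0],[[-0.001,-0.001,0.05],[0.001,0,0.001],0],[[-0.001,-0.001,0.07],[0.001,0,0.001],0],[[-0.001,-0.001,0.07],[0.001,0,0.001],0]]'
cat > f.py <<'E'
from h import *
s=env.state();r=R.from_quat(s['tcp_rot']);w=s['ee_pos']-M
print('force tool xyz',r.inv().apply(s['contact_force']).round(1),'torque',r.inv().apply(s['torque']).round(2),'tool: s_foot',round(w@a-65.5+55,1),'y',round(w@yr,1),'u',round(w@np.cross(yr,a),1),'ang err',np.degrees((Qi.inv()*r).as_rotvec()).round(2),'t',s['t'])
E
python3 f.py
```

```text
t: 9.52
ee_pos: [619.0, 9.9, 130.1]
tcp_rot: [0.572, 0.746, 0.271, 0.207]
contact_force: [-0.3, -0.0, -0.9]
opening: 0.132
finger_force: 59.9
force tool xyz [ 0.  -0.8  0.4] torque [ 0.45  0.02 -0.01] tool: s_foot 53.2 y -1.3 u -1.1 ang err [0.13 0.09 0.04] t 9.525
```

```bash
python3 -m handwheel '[[[0,0,0.015],[0,0,0],0],[[0,0,0.03],[0,0,0],0],[[0,0,0.045],[0,0,0],0],[[0,0,0.045],[0,0,0],0]]'; python3 f.py
```

```text
t: 10.02
ee_pos: [627.6, 12.0, 120.3]
tcp_rot: [0.572, 0.746, 0.271, 0.207]
contact_force: [0.3, 0.2, -0.3]
opening: 0.131
finger_force: 59.9
force tool xyz [0.1 0.1 0.5] torque [0.42 0.04 0.  ] tool: s_foot 40.0 y -1.5 u -0.6 ang err [0.09 0.06 0.03] t 10.025
```

Free so far. I'll go on to the keeper in 2 mm rows.

```bash
python3 -m handwheel '[[[0,0,0.01],[0,0,0],0],[[0,0,0.02],[0,0,0],0],[[0,0,0.03],[0,0,0],0],[[0,0,0.03],[0,0,0],0]]'; python3 f.py;  python3 -m handwheel '[[[0,0,0.007],[0,0,0],0],[[0,0,0.014],[0,0,0],0],[[0,0,0.014],[0,0,0],0]]'; python3 f.py
```

```text
t: 10.52
ee_pos: [633.1, 13.5, 113.5]
tcp_rot: [0.572, 0.746, 0.271, 0.207]
contact_force: [0.1, -0.5, -1.0]
opening: 0.129
finger_force: 59.9
force tool xyz [-0.5 -0.7  0.8] torque [ 0.46 -0.05  0.05] tool: s_foot 31.1 y -1.5 u -0.6 ang err [0.08 0.05 0.02] t 10.525
t: 10.9
ee_pos: [635.7, 14.1, 110.3]
tcp_rot: [0.572, 0.746, 0.271, 0.207]
contact_force: [2.9, 0.9, -3.7]
opening: 0.13
finger_force: 59.3
force tool xyz [ 0.1 -0.   4.7] torque [ 0.46  0.   -0.13] tool: s_foot 26.9 y -1.6 u -0.6 ang err [0.08 0.05 0.02] t 10.9
```

```bash
python3 -m handwheel '[[[0,0,0.005],[0,0,0],0],[[0,0,0.01],[0,0,0],0],[[0,0,0.01],[0,0,0],0]]'; python3 f.py;  python3 -m handwheel '[[[0,0,0.005],[0,0,0],0],[[0,0,0.01],[0,0,0],0],[[0,0,0.01],[0,0,0],0]]'; python3 f.py
```

```text
t: 11.28
ee_pos: [637.5, 14.6, 108.2]
tcp_rot: [0.572, 0.746, 0.271, 0.208]
contact_force: [-3.5, 0.4, 0.8]
opening: 0.132
finger_force: 60.6
force tool xyz [ 1.3 -2.  -2.7] torque [ 0.74 -0.03 -0.05] tool: s_foot 24.1 y -1.6 u -0.5 ang err [0.07 0.04 0.02] t 11.275
t: 11.65
ee_pos: [639.4, 15.1, 105.8]
tcp_rot: [0.572, 0.746, 0.271, 0.208]
contact_force: [-1.3, 0.8, -1.6]
opening: 0.129
finger_force: 60.3
force tool xyz [ 1.1 -1.8  0.5] torque [ 0.65 -0.04 -0.13] tool: s_foot 21.0 y -1.6 u -0.6 ang err [0.07 0.04 0.02] t 11.65
```

```bash
cat >> f.py <<'E'
import sys
if abs(r.inv().apply(s['contact_force'])[2])>6: print('CONTACT');sys.exit(1)
E
set -o pipefail
(python3 -m handwheel '[[[0,0,0.004],[0,0,0],0],[[0,0,0.006],[0,0,0],0],[[0,0,0.006],[0,0,0],0]]' && python3 f.py && python3 -m handwheel '[[[0,0,0.004],[0,0,0],0],[[0,0,0.006],[0,0,0],0],[[0,0,0.006],[0,0,0],0]]' && python3 f.py && python3 -m handwheel '[[[0,0,0.004],[0,0,0],0],[[0,0,0.006],[0,0,0],0],[[0,0,0.006],[0,0,0],0]]' && python3 f.py && python3 -m handwheel '[[[0,0,0.004],[0,0,0],0],[[0,0,0.006],[0,0,0],0],[[0,0,0.006],[0,0,0],0]]' && python3 f.py) | grep -E 'force tool|CONT|refus'
```

```text
force tool xyz [-0.1 -2.3 -1.5] torque [ 0.72 -0.06 -0.03] tool: s_foot 19.2 y -1.6 u -0.5 ang err [0.07 0.04 0.02] t 12.025
force tool xyz [-0.4 -0.7 -1. ] torque [ 0.73 -0.   -0.15] tool: s_foot 17.4 y -1.6 u -0.5 ang err [0.07 0.05 0.03] t 12.4
force tool xyz [ 0.  -2.2 -1.2] torque [ 0.72 -0.02 -0.12] tool: s_foot 15.6 y -1.6 u -0.5 ang err [0.07 0.05 0.03] t 12.775
force tool xyz [ 1.5 -2.3 -1.3] torque [ 0.77 -0.02 -0.08] tool: s_foot 13.8 y -1.6 u -0.5 ang err [0.07 0.04 0.03] t 13.15
```

```bash
(python3 -m handwheel '[[[0,0,0.004],[0,0,0],0],[[0,0,0.006],[0,0,0],0],[[0,0,0.006],[0,0,0],0]]' && python3 f.py && python3 -m handwheel '[[[0,0,0.004],[0,0,0],0],[[0,0,0.006],[0,0,0],0],[[0,0,0.006],[0,0,0],0]]' && python3 f.py && python3 -m handwheel '[[[0,0,0.004],[0,0,0],0],[[0,0,0.006],[0,0,0],0],[[0,0,0.006],[0,0,0],0]]' && python3 f.py && python3 -m handwheel '[[[0,0,0.004],[0,0,0],0],[[0,0,0.006],[0,0,0],0],[[0,0,0.006],[0,0,0],0]]' && python3 f.py) | grep -E 'force tool|CONT|refus'
```

```text
force tool xyz [-0.4 -3.3 -1.6] torque [ 0.86 -0.   -0.08] tool: s_foot 12.1 y -1.6 u -0.5 ang err [0.06 0.04 0.03] t 13.525
force tool xyz [-0.5 -3.3 -4.8] torque [ 0.93  0.04 -0.07] tool: s_foot 10.3 y -1.6 u -0.5 ang err [0.07 0.04 0.02] t 13.9
force tool xyz [  2.1  -6.9 -28.1] torque [1.8  0.29 0.01] tool: s_foot 9.4 y -1.7 u -0.3 ang err [ 0.04  0.05 -0.01] t 14.275
CONTACT
```

Firm contact: 28 N at s≈9.4 after a clear buffer ramp. I'll hold one row, then release partly so the fingers stay clear of the guard.

```bash
python3 -m handwheel '[[[0,0,0],[0,0,0],0],[[0,0,0],[0,0,0],0.2],[[0,0,0],[0,0,0],0.4],[[0,0,0],[0,0,0],0.4],[[0,0,0],[0,0,0],0.4],[[0,0,0],[0,0,0],0.4]]'; python3 f.py; python3 -c "
from h import *
s=env.state();p=env.camera_params('wrist');im=env.capture('wrist');cv2.imwrite('pics/w7.png',im)
print(proj(p,[M+a*(9.4-55+95)+yr*k for k in(-15,17)]).round(1))
cv2.imwrite('pics/w7b.png',cv2.resize(im[150:330,150:350],None,fx=3,fy=3,interpolation=cv2.INTER_CUBIC))"
```

```text
t: 15.02
ee_pos: [647.3, 17.3, 96.1]
tcp_rot: [0.572, 0.746, 0.271, 0.207]
contact_force: [-0.5, 1.5, 0.7]
opening: 0.396
finger_force: 0.0
force tool xyz [ 1.6  0.4 -0.6] torque [ 0.35 -0.05 -0.  ] tool: s_foot 8.4 y -1.5 u -0.5 ang err [0.07 0.05 0.03] t 15.025
[[247.  302.8]
 [247.1 240.3]]
```

View pics/w7b.png

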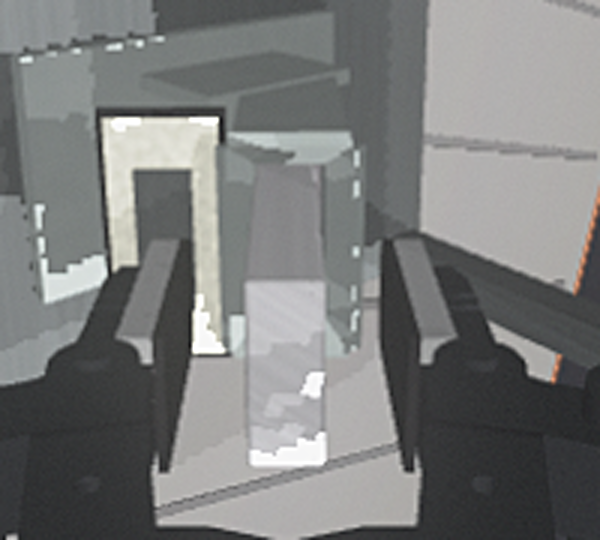

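The block stays in the slot, standing free between the fingers. Next I'll back straight out.

```bash
python3 -m handwheel '[[[0,0,-0.04],[0,0,0],0.4],[[0,0,-0.12],[0,0,0],0.4],[[0,0,-0.25],[0,0,0],0.4],[[0,0,-0.38],[0,0,0],0.4],[[0,0,-0.4],[0,0,0],0.4],[[0,0,-0.4],[0,0,0],0.4],[[0,0,-0.4],[0,0,0],0.4],[[0,0,-0.4],[0,0,0],0.4]]'; python3 -c "
from h import *
s=env.state();p=env.camera_params('wrist');im=env.capture('wrist');cv2.imwrite('pics/w8.png',im)
for z in(2,9,18): print(z,proj(p,[M+a*(z-55+95)+yr*k+np.cross(yr,a)*-0.8 for k in(-15.5,16.5)]).round(1).tolist())
for z in(2,9,18): print('axis',z,proj(p,[M+a*(z-55+95)]).round(1))
cv2.imwrite('pics/w8b.png',cv2.resize(im[140:280,170:330],None,fx=4,fy=4,interpolation=cv2.INTER_CUBIC))"
```

```text
t: 16.08
ee_pos: [572.6, -2.4, 186.8]
tcp_rot: [0.572, 0.746, 0.271, 0.206]
contact_force: [0.0, 0.8, -0.5]
opening: 0.4
finger_force: 0.0
2 [[246.7, 210.8], [246.7, 175.8]]
9 [[246.7, 213.5], [246.7, 177.7]]
18 [[246.7, 217.3], [246.7, 180.3]]
axis 2 [[247.6 194.1]]
axis 9 [[247.6 196.5]]
axis 18 [[247.7 199.7]]
```

View pics/w8b.png

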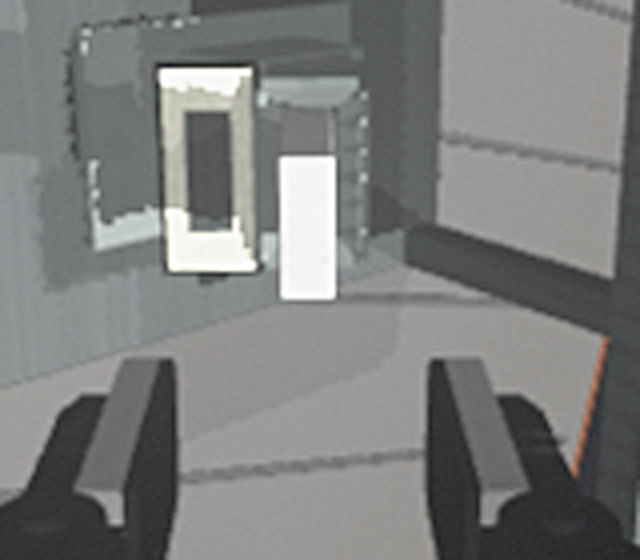

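The block's top is at rows 179–215, column 247, which matches a foot height of about 9–13 mm with the block aligned. It is free and at rest, so I'm handing in.

```bash
python3 -c "
from workcell import env
print(env.finish_job())"
```

```text
the job is handed in; nothing more can be done
None
```

The middle spacer is in its own slot, pushed past the keeper and pressed firmly onto the stop (about 28 N peak reading, foot about 9 mm above the slot floor). It was then released and the job handed in at about 16 s; no verdict came back.

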